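# Stow the grease tins in the bench crate and close the bail

## Task

Load the crate: slide the two loose grease tins along the bench (never lift or tip them) through the open front of the divided crate, one into each empty bay, upright and fully home against the back; the tin already in its bay stays in it. Then swing the crate's wire bail forward over the tins and down until it rests in its catches. Leave the torch, spanner and wooden block where they are.

Things in the scene. Friction and masses are not known exactly. Their poses are not given: they have to be found in the camera images.
- crate: low sheet-steel crate fixed to the bench, 262 mm wide (y), three bays each 82 mm wide inside. Rear wall 50 mm high, inner face at x = +41 mm; dividers and sides 4 mm thick, 44 mm high, front edges at x = -37 mm. Front (-x) and top open, no raised floor. U-shaped catches for the bail outside both sides at x = -28 mm. Origin on the bench in the middle bay; +y is left seen from the front
- bay_0 (a point): point on the bench in the left bay (crate y = +86 mm) where the centre of a tin lies when it is fully home; its axes are the crate's
- bay_1 (a point): the same for the middle bay (crate y = 0)
- bay_2 (a point): the same for the right bay (crate y = -86 mm)
- tin_a: plain round grey grease tin with a press lid and a yellow label on top, 71 mm diameter, 59 mm high over the lid (body 54 mm), 0.3 to 0.6 kg; origin at the centre of its underside, z up its axis; one of the two to be stowed, on the bench in front of the crate, left
- tin_b: plain round grey grease tin with a press lid and a yellow label on top, 71 mm diameter, 59 mm high over the lid (body 54 mm), 0.3 to 0.6 kg; origin at the centre of its underside, z up its axis; one of the two to be stowed, on the bench in front of the crate, right
- stored_tin: plain round grey grease tin with a press lid and a yellow label on top, 71 mm diameter, 59 mm high over the lid (body 54 mm), 0.3 to 0.6 kg; origin at the centre of its underside, z up its axis; already stands home in one of the three bays (which one varies)
- bail (a joint): hinge of the wire bail: a U of 6 mm steel wire with two 75 mm arms outside the crate's sides and a 279 mm cross-bar. 0 = closed (arms level, cross-bar in front of the tins 45 mm above the bench), about 1.6 = upright, up to 2.3 = leaning back, open. Turns stiffly (about 2 N at the bar), stays where it is left
- bail_bar (a point): middle of the bail's cross-bar (on its centre line), which there carries a dark tube 11 mm thick and 90 mm long; moves with the bail. Closed it is at crate x = -55 mm, 45 mm above the bench
- bail_hinge (a point): point on the bail's hinge axis, midway between the sides, at crate x = +20 mm, 45 mm above the bench; the axis runs along the crate's y; the cross-bar moves on a 75 mm radius about it
- torch: bystander: dark grey torch lying on the bench, 111 mm long, 33 mm thick; origin under its centre
- spanner: bystander: steel spanner lying behind the crate, 225 x 40 x 10 mm; origin under its centre
- soft_block: bystander: wooden block, 46 x 80 x 38 mm, lying at the right; origin under its centre

How it is judged:
By the outcome, as a careful person would: the job done as asked, in the order asked, and still so for the second after the job is handed in, with the robot touching nothing.
It also fails if it takes over 72 s, if anything falls off the work surface, if the arm or the gripper's body presses on something with over 40 N, if the wrist force passes 120 N, or if a joint passes its speed limit or range.

## Robot

A 6-joint arm with a two-finger parallel gripper is mounted at the origin on a cart in front of the work surface, level with it; the furniture and walls round the work are solid. World frame = base frame: x ahead of the robot, y to its left, z up, the work surface at z = 0. Lengths are in m, angles in rad, forces in N, time in s.
With the tool pointing down it reaches from about 0.275 to 0.725 m from the base axis. Payload 5.6 kg.
Tool frame: the origin (TCP) lies on the mounting face of the last link; the fingertips stand 173 mm ahead of it and the grasp point (between the pads) lies 155 mm ahead of it; z points along the fingers, y is the line along which they close (so a half turn about z gives the same grasp; the last joint's range is limited). The gripper opens to 85 mm and grips with 20 to 120 N. Pads are 22 mm wide; open, the fingers measure 114 mm over their backs; the gripper's body (76 mm by 85 mm) begins 54 mm behind the grasp point. The pads swing forward as they close: fully open they stand 13 mm farther back than shut.
Start: joints at [1.422, 0.255, 0.108, 0, -1.424, -0.285], TCP at [0.231, 0.499, 0.405] pointing down, gripper open.
Joint ranges: [-2.95, 2.95], [-1.21, 1.97], [-1.09, 1.5], [-2.87, 1.71], [-2.94, -0.07], [-3.05, 3.05]. Speed limits (rad/s): [2.57, 2.57, 3.14, 3.14, 3.14, 3.14].

## Interface

Orientations are given as a 3x3 rotation matrix whose columns are the frame's x, y, z axes.
In Python, from rig import r, imaging, spot_in, tip_of gives the robot as it stands.
- The arm moves only by the shell command python3 -m jog 'ROWS' [OPENING] [FORCE]. ROWS is JSON, one flat list of numbers, 6 for each row, row after row: the shift along the tool's x, y, z each as a share of 60 mm, from -1 to 1, then the turn, a rotation vector about the tool's x, y, z each as a share of 0.15 rad, from -1 to 1. In form: [x, y, z, ax, ay, az, x, y, z, ax, ay, az, ...]. A call has 1 to 8 rows; each row shifts and turns the commanded pose from where the row before left it, along the tool's axes as they then stand; what a row does not reach is not made up. A row lasts 1/8 s, in which the tool goes at most 62.5 mm and 10.7 degrees, less where a joint would pass 70% of its speed; a pose out of reach is approached as far as the arm can. A call with a number of a shift or a turn outside -1 to 1 is refused whole. A call with a gripper value outside its range is refused whole. OPENING is the finger opening in mm, from 0 to 85.4, set as the call begins (- or left out, the last holds). The fingers move at their own pace and stop on an object; FORCE is the grip in N (left out, the last holds). Time passes only in rows, so rows that do not move let the fingers close. It gives the time, the measured TCP pose, the force, the opening and the grip force at its end, in the units of the state.
- r.get_obs(): the state, without advancing time (a new reading comes with each control period).
- imaging.read_camera(name): name is "scene" or "top" or "wrist"; returns the picture (384x512x3 uint8, blue, green, red); there is no depth.
- imaging.camera_params(name): a dict with "fx", "fy", "cx", "cy" (pixels), "R" (3x3) and "t" (3): a world point X has camera coordinates R X + t. Camera axes: x right, y down, z forward; pixel columns grow to the right and rows downward; lengths in m; the calibration is good to about 2 mm. A picture is of the moment at which its call begins: read the wrist's pose just before it. camera_params takes no time and is no camera call; for the wrist camera it gives the pose at the moment of the call.
- r.sign_off(): hands the job in; it is judged then, once.
Trained networks look in the newest picture that a camera, given by its name, has taken for a name from the list of things; names that differ only in an ending like _2 or _b are one class to them, and where a whole thing is asked for, a point or a joint stands for the part that bears it (a point fixed in the world has none). Each returns a list of dicts, best first, with "p" (0 to 1); they miss things now and then, are a little off and sometimes report something else, mostly with a low value. They report only what shows in the picture. A call takes as long as a camera call.
- spot_in(camera, target): "location" ([row, column] in pixels, amid what is visible of it).
- tip_of(camera, target): "location" ([row, column] in pixels: a listed point, or the origin of a listed thing).
The state is a dict: "time_s": time; "q": joint angles; "qvel": joint speeds; "joint_torque": joint torques, N m; "tool_pos": TCP position; "eef_rot": TCP orientation; "force": force on the tool from outside, world axes, zero at the start; "wrist_torque": the same for the moment, N m; "width": finger opening in m; "grip_force": force on a finger pad.
Only numpy, scipy, OpenCV 4.12 (cv2) and the standard library are available. Lean on these libraries where they do the work, as an engineer would, in place of code of your own. Each camera call takes 0.05 s, during which the arm holds its last target. There are 200 camera calls.

## Working session

There is one attempt and no reset: what is moved stays moved. The work goes in short steps, Python scripts to look and compute and a shell command to move; the robot and the scene stay as the last step left them, time stands still between calls to the robot, and variables do not carry over. Pictures are saved under pics/ and viewed, at most 10 in all, crops included, and the job is handed in when it is done.

```bash
mkdir -p pics; ls; cat > h.py <<'E'
import numpy as np, cv2
from rig import r, imaging, spot_in, tip_of
def P(c):
    p=imaging.camera_params(c); return np.array([[p['fx'],0,p['cx']],[0,p['fy'],p['cy']],[0,0,1]]),np.array(p['R']),np.array(p['t'])
def at_z(c,rc,z):
    K,R,t=P(c); d=R.T@np.linalg.inv(K)@np.array([rc[1],rc[0],1.]); o=-R.T@t
    return o+d*(z-o[2])/d[2]
def proj(c,X):
    K,R,t=P(c); u=K@(R@np.array(X)+t); return u[1]/u[2],u[0]/u[2]
def tri(obs):
    A=[];b=[]
    for c,rc in obs:
        K,R,t=P(c); d=R.T@np.linalg.inv(K)@np.array([rc[1],rc[0],1.]); d/=np.linalg.norm(d); o=-R.T@t
        M=np.eye(3)-np.outer(d,d);A.append(M);b.append(M@o)
    return np.linalg.lstsq(np.vstack(A),np.hstack(b),rcond=None)[0]
def st():
    o=r.get_obs(); print(round(o['time_s'],2),np.round(o['tool_pos'],4),'rot',np.round(o['eef_rot'],3).tolist(),np.round(o['force'],1),round(o['width'],4)); return o
E
python3 - <<'E'
from h import *
st()
ims={c:imaging.read_camera(c) for c in('scene','top')}
for c in ims:
    cv2.imwrite(f'pics/{c}0.png',ims[c])
    K,R,t=P(c); print(c,'campos',-R.T@t)
    for n in ['bay_0','bay_1','bay_2','bail_bar','bail_hinge','crate','tin_a','torch','soft_block','spanner']:
        for d in tip_of(c,n)[:4]:
            z={'bail_hinge':.045}.get(n,0)
            print(c,n,round(d['p'],2),np.round(d['location'],1),np.round(at_z(c,d['location'],z),3))
E
```

```text
pics
0.0 [0.231  0.4989 0.4038] rot [[0.907, -0.42, -0.001], [-0.42, -0.907, -0.002], [0.0, 0.002, -1.0]] [-0.5 -0.6  0. ] 0.0855
scene campos [ 0.27999234 -0.67593515  0.82984242]
scene bay_0 0.81 [245.7 288.9] [ 0.597 -0.257  0.   ]
scene bay_0 0.78 [221.2 275.2] [ 0.604 -0.17   0.   ]
scene bay_0 0.57 [200.1 269.9] [ 0.628 -0.097  0.   ]
scene bay_1 0.81 [245.7 288.9] [ 0.597 -0.257  0.   ]
scene bay_1 0.78 [221.2 275.2] [ 0.604 -0.17   0.   ]
scene bay_1 0.57 [200.1 269.9] [ 0.628 -0.097  0.   ]
scene bay_2 0.81 [245.7 288.9] [ 0.597 -0.257  0.   ]
scene bay_2 0.78 [221.2 275.2] [ 0.604 -0.17   0.   ]
scene bay_2 0.57 [200.1 269.9] [ 0.628 -0.097  0.   ]
scene bail_bar 0.94 [189.9 295. ] [ 0.713 -0.097  0.   ]
scene bail_hinge 0.3 [275.4 235.2] [ 0.425 -0.292  0.045]
scene crate 0.61 [223.4 276.2] [ 0.603 -0.178  0.   ]
scene tin_a 0.82 [275.9 235.8] [ 0.434 -0.272  0.   ]
scene tin_a 0.75 [203.8 205.1] [ 0.454 -0.023  0.   ]
scene torch 0.72 [166.7 167.6] [0.405 0.171 0.   ]
scene soft_block 0.82 [330.6 246.9] [ 0.398 -0.406  0.   ]
scene soft_block 0.42 [219.4 278.9] [ 0.616 -0
[... 418 characters left out ...]
167  0.   ]
top bay_2 0.88 [188.5 302.5] [ 0.597 -0.266  0.   ]
top bay_2 0.81 [176.7 243.2] [ 0.632 -0.094  0.   ]
top bay_2 0.76 [184.1 268.2] [ 0.609 -0.167  0.   ]
top bail_bar 0.83 [154.7 277.6] [ 0.698 -0.195  0.   ]
top bail_bar 0.52 [179.7 270.8] [ 0.623 -0.175  0.   ]
top bail_hinge 0.56 [177.8 272.3] [ 0.617 -0.177  0.045]
top crate 0.61 [187. 270.] [ 0.601 -0.172  0.   ]
top tin_a 0.78 [244.7 304.1] [ 0.434 -0.267  0.   ]
top tin_a 0.68 [243.4 222.7] [ 0.438 -0.038  0.   ]
top torch 0.61 [257.3 147. ] [0.399 0.174 0.   ]
top torch 0.53 [243.1 222.7] [ 0.439 -0.038  0.   ]
top soft_block 0.62 [255.2 353. ] [ 0.405 -0.404  0.   ]
top spanner 0.68 [136.9 293.5] [ 0.754 -0.243  0.   ]
```

```bash
python3 - <<'E'
import cv2
a=cv2.imread('pics/scene0.png');b=cv2.imread('pics/top0.png')
c=cv2.resize(a[130:370,120:400],None,fx=2.8,fy=2.8,interpolation=cv2.INTER_CUBIC)[:600,:800]
cv2.imwrite('pics/s0c.png',cv2.resize(a[140:355,120:400],(780,599)))
cv2.imwrite('pics/t0c.png',cv2.resize(b[110:290,130:370],(800,600)))
E
```

```text
(no output)
```

View pics/s0c.png

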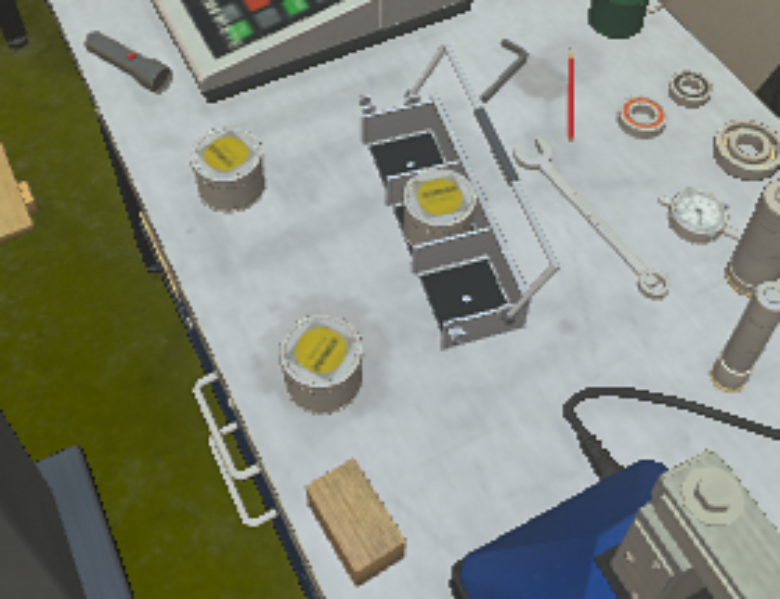

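View pics/t0c.png

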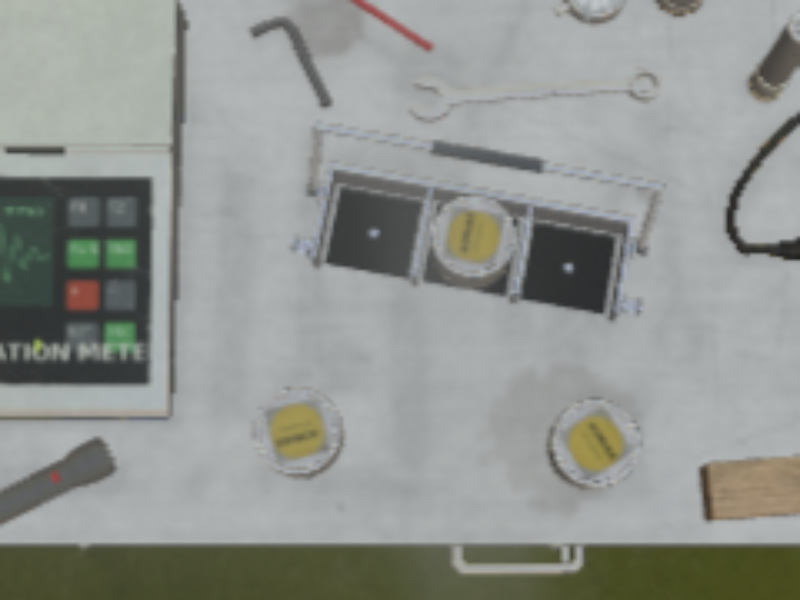

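The stored tin stands in the middle bay, so the left and right bays are empty, each with a white home dot. The bail leans back. In the top crop tin_a is at about (298,432), tin_b at (596,443), the dots at (374,233) and (568,267), and the dark tube at (487,157). I'll refine these from colour blobs in both views.

```bash
python3 - <<'E'
from h import *
res={}
for c in('scene','top'):
    im=cv2.imread(f'pics/{c}0.png'); h=cv2.cvtColor(im,cv2.COLOR_BGR2HSV)
    m=cv2.inRange(h,(20,110,100),(35,255,255))
    n,l,s,ce=cv2.connectedComponentsWithStats(m)
    L=[ce[i][::-1] for i in range(1,n) if s[i][4]>80 and s[i][4]<900]
    L=[x for x in L if -.35<at_z(c,x,.059)[1]<.03 and .38<at_z(c,x,.059)[0]<.7]
    L.sort(key=lambda x:at_z(c,x,.059)[1]); res[c]=L; print(c,[(np.round(x,1).tolist(),np.round(at_z(c,x,.059),4)) for x in L])
    g=cv2.cvtColor(im,cv2.COLOR_BGR2GRAY).astype(float)
    for X in([.597,-.263,0],[.63,-.096,0]):
        r0,c0=map(int,np.round(proj(c,X))); w=g[r0-5:r0+6,c0-5:c0+6].copy(); w=np.clip(w-90,0,None)
        yy,xx=np.mgrid[r0-5:r0+6,c0-5:c0+6]; p=[(yy*w).sum()/w.sum(),(xx*w).sum()/w.sum()]
        print(' dot',np.round(p,1),w.max(),np.round(at_z(c,p,0),4)); res[c+str(X[1])]=p
for i in range(min(len(res['scene']),len(res['top']))): print('tin',tri([('scene',res['scene'][i]),('top',res['top'][i])]).round(4))
for y in('-0.263','-0.096'): print('dot',tri([(c,res[c+y]) for c in('scene','top')]).round(4))
b=tri([('scene',[189.9,295.]),('top',[154.7,277.6])]);print('bar',b.round(4), proj('scene',b),proj('top',b))
E
```

```text
scene [([265.3, 234.6], array([ 0.4328, -0.2743,  0.059 ])), ([210.1, 277.5], array([ 0.6044, -0.1776,  0.059 ])), ([194.7, 200.7], array([ 0.4426, -0.0341,  0.059 ]))]
 dot [250.4 289.9] 148.0 [ 0.5925 -0.2705  0.    ]
 dot [202.2 270.6] 142.0 [ 0.6254 -0.105   0.    ]
top [([242.6, 308.2], array([ 0.4348, -0.2715,  0.059 ])), ([238.5, 218.7], array([ 0.4457, -0.0308,  0.059 ]))]
 dot [189.7 300.1] 77.0 [ 0.593  -0.2593  0.    ]
 dot [179.4 241.8] 67.0 [ 0.6234 -0.0901  0.    ]
tin [ 0.4344 -0.2719  0.0543]
tin [ 0.5459 -0.0753 -0.0242]
dot [ 0.598  -0.2615 -0.018 ]
dot [ 0.6313 -0.0902 -0.0211]
bar [ 0.6536 -0.1862  0.1274] (np.float64(189.09353961181733), np.float64(297.32764388305276)) (np.float64(156.9842520233857), np.float64(276.9530499032937))
```

```bash
python3 - <<'E'
from h import *
for c,S in(('scene',[(246.6,287.3),(198.5,267.2)]),('top',[(190.1,300.4),(179.9,242.2)])):
    im=cv2.imread(f'pics/{c}0.png'); g=cv2.cvtColor(im,cv2.COLOR_BGR2GRAY)
    for s in S:
        a,b=map(round,s); w=g[a-3:a+4,b-3:b+4].astype(float); 
        w=np.clip(w-np.median(w)-12,0,None); w[[0,-1]]=0; w[:,[0,-1]]=0
        yy,xx=np.mgrid[a-3:a+4,b-3:b+4]; p=((yy*w).sum()/w.sum(),(xx*w).sum()/w.sum())
        print(c,np.round(p,1),at_z(c,p,0).round(4))
print('tin_a',tri([('scene',(194.7,200.7)),('top',(238.5,218.7))]).round(4))
E
```

```text
scene [246.7 287. ] [ 0.5913 -0.2572  0.    ]
scene [198.6 266.8] [ 0.6223 -0.0878 -0.    ]
top [189.8 300.1] [ 0.5927 -0.2592  0.    ]
top [179.4 241.7] [ 0.6234 -0.09    0.    ]
tin_a [ 0.4449 -0.0304  0.0543]
```

```bash
python3 -m jog '[0.2,0.5,0,0,0,-0.84, 0.5,0.8,0,0,0,-0.84, 0.5,0.8,0,0,0,0, 0.5,0.8,0,0,0,0, 0.5,0.8,0,0,0,0, 0.5,0.8,0,0,0,0, 0.5,0.8,0,0,0,0, 0.5,0.8,0,0,0,0]' 85 25
python3 -m jog '[0.5,0.8,0,0,0,0, 0.5,0.8,0.5,0,0,0, 0.3,0.5,0.7,0,0,0, 0,0,0.5,0,0,0, 0,0,0,0,0,0]'
cat >> h.py <<'E'
def togo(x,y,z,yaw=-0.1815):
    o=r.get_obs(); T=np.array(o['eef_rot']); d=T.T@(np.array([x,y,z])-o['tool_pos'])
    cyaw=np.arctan2(T[1,0],T[0,0]); print('pos',np.round(o['tool_pos'],4),'yaw',round(cyaw,3),'z',T[:,2].round(3),'rows',np.round(d/.06,2),'az',round(-(yaw-cyaw)/.15,2),'F',np.round(o['force'],1))
B0=np.array([.623,-.089]);B2=np.array([.592,-.258]);X=np.array([.9836,-.1805]);Y=np.array([.1805,.9836])
E
python3 - <<'E'
from h import *
togo(.445,-.031,.18)
im=imaging.read_camera('wrist'); cv2.imwrite('pics/w1.png',im)
for d in spot_in('wrist','tin_a')[:3]: print(d['p'],d['location'],at_z('wrist',d['location'],.059))
E
```

```text
time_s: 2.1
tool_pos: [0.3686, 0.0943, 0.4051]
eef_rot: [[0.984, -0.18, 0.001], [-0.18, -0.984, 0.001], [0.001, -0.001, -1.0]]
force: [1.3, 0.5, 0.5]
width: 0.0848
grip_force: 0.0
time_s: 2.72
tool_pos: [0.4211, -0.0411, 0.3018]
eef_rot: [[0.983, -0.182, -0.005], [-0.182, -0.983, -0.001], [-0.005, 0.002, -1.0]]
force: [0.3, 1.0, 0.2]
width: 0.0848
grip_force: 0.0
pos [ 0.4211 -0.0411  0.3018] yaw -0.183 z [-0.005 -0.001 -1.   ] rows [ 0.37 -0.24  2.03] az -0.01 F [0.3 1.  0.2]
0.74 [173.8, 238.2] [ 0.44785822 -0.03132181  0.059     ]
0.74 [130.0, 488.6] [ 0.44719521 -0.22457962  0.059     ]
```

View pics/w1.png

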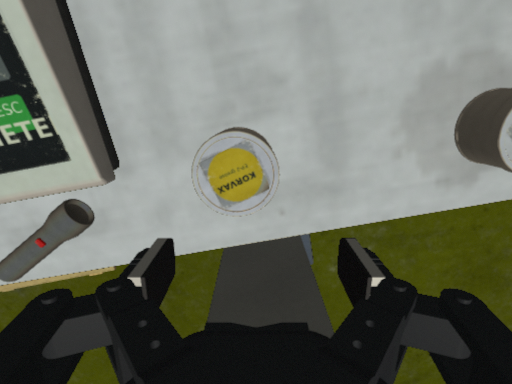

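The wrist view shows tin_a's lid centred at about (236,174), which puts it at (0.446,-0.031) and agrees with the earlier fix. Next I'll straddle it and grip.

```bash
python3 -m jog '[0.4,-0.24,0,0,0,0, 0,0,0.8,0,0,0, 0,0,0.7,0,0,0, 0,0,0.5,0,0,0, 0,0,0,0,0,0]'
python3 -m jog '[0,0,0,0,0,0, 0,0,0,0,0,0, 0,0,0,0,0,0, 0,0,0,0,0,0]' 66 22
python3 - <<'E'
from h import *
t=B0-.068*X; st(); togo(*t,.18)
E
```

```text
time_s: 3.45
tool_pos: [0.4481, -0.0302, 0.1833]
eef_rot: [[0.984, -0.18, -0.002], [-0.18, -0.984, -0.001], [-0.002, 0.001, -1.0]]
force: [-0.3, -0.5, -0.0]
width: 0.0848
grip_force: 0.0
time_s: 3.95
tool_pos: [0.4493, -0.0303, 0.1856]
eef_rot: [[0.984, -0.18, 0.005], [-0.18, -0.984, 0.001], [0.005, -0.002, -1.0]]
force: [-1.9, 1.6, 6.5]
width: 0.0702
grip_force: 26.8
3.95 [ 0.4493 -0.0303  0.1856] rot [[0.984, -0.18, 0.005], [-0.18, -0.984, 0.001], [0.005, -0.002, -1.0]] [-1.9  1.6  6.5] 0.0702
pos [ 0.4493 -0.0303  0.1856] yaw -0.181 z [ 0.005  0.001 -1.   ] rows [1.89 0.44 0.1 ] az 0.0 F [-1.9  1.6  6.5]
```

```bash
python3 -m jog '[0.15,0.15,0,0,0,0, 0.25,0.29,0,0,0,0, 0.3,0,0,0,0,0, 0.3,0,0,0,0,0, 0.3,0,0,0,0,0, 0.3,0,0,0,0,0, 0.2,0,0,0,0,0, 0,0,0,0,0,0]'
python3 - <<'E'
from h import *
t=B0-.063*X; togo(*t,.18)
im=imaging.read_camera('wrist'); cv2.imwrite('pics/w2.png',im)
E
```

```text
time_s: 4.95
tool_pos: [0.5502, -0.0768, 0.1856]
eef_rot: [[0.984, -0.18, 0.002], [-0.18, -0.984, -0.001], [0.002, 0.001, -1.0]]
force: [-2.7, -1.9, 6.5]
width: 0.0705
grip_force: 26.9
pos [ 0.5502 -0.0768  0.1856] yaw -0.181 z [ 0.002 -0.001 -1.   ] rows [ 0.18 -0.02  0.09] az 0.0 F [-2.7 -1.9  6.5]
```

View pics/w2.png

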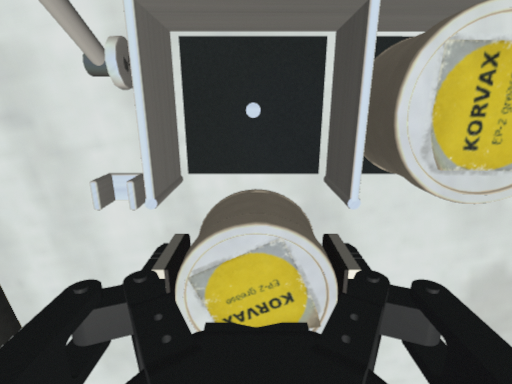

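The tin sits centred on the left bay: tin column about 256, bay dot at (253,110), divider front edges at columns 152 and 353. Now I release, back off, and push with the fingers partly closed.

```bash
python3 -m jog '[0,0,0,0,0,0, 0,0,0,0,0,0, -0.5,0,0,0,0,0, -0.55,0,0,0,0,0, 0,0,0,0,0,0]' 85
python3 -m jog '[0,0,0,0,0,0, 0,0,0,0,0,0, 0,0,0,0,0,0, 0,0,0,0,0,0]' 36
python3 - <<'E'
from h import *
print(at_z('wrist',(0,0),0)) if 0 else None
st(); t=B0-.0415*X; togo(*t,.18)
E
```

```text
time_s: 5.62
tool_pos: [0.4857, -0.0647, 0.1834]
eef_rot: [[0.984, -0.18, -0.001], [-0.18, -0.984, 0.0], [-0.001, 0.0, -1.0]]
force: [0.5, 0.5, 0.4]
width: 0.0849
grip_force: 0.0
time_s: 6.12
tool_pos: [0.4878, -0.0649, 0.1833]
eef_rot: [[0.983, -0.181, -0.0], [-0.181, -0.983, -0.0], [-0.0, 0.0, -1.0]]
force: [0.6, 0.5, -0.8]
width: 0.0359
grip_force: 0.0
6.12 [ 0.4878 -0.0649  0.1833] rot [[0.983, -0.181, -0.0], [-0.181, -0.983, -0.0], [-0.0, 0.0, -1.0]] [ 0.6  0.5 -0.8] 0.0359
pos [ 0.4878 -0.0649  0.1833] yaw -0.182 z [-0. -0. -1.] rows [ 1.6  -0.01  0.05] az -0.0 F [ 0.6  0.5 -0.8]
```

```bash
python3 -m jog '[0.2,0,0.05,0,0,0, 0.2,0,0,0,0,0, 0.2,0,0,0,0,0, 0.2,0,0,0,0,0, 0.2,0,0,0,0,0, 0.2,0,0,0,0,0, 0.2,0,0,0,0,0, 0,0,0,0,0,0]'
python3 - <<'E'
from h import *
st(); t=B0-.0415*X; togo(*t,.18)
im=imaging.read_camera('wrist'); cv2.imwrite('pics/w3.png',im)
E
```

```text
time_s: 7.12
tool_pos: [0.5714, -0.0802, 0.1806]
eef_rot: [[0.984, -0.181, 0.002], [-0.181, -0.984, -0.0], [0.002, -0.0, -1.0]]
force: [-0.6, 0.3, -0.4]
width: 0.0358
grip_force: 0.0
7.12 [ 0.5714 -0.0802  0.1806] rot [[0.984, -0.181, 0.002], [-0.181, -0.984, -0.0], [0.002, -0.0, -1.0]] [-0.6  0.3 -0.4] 0.0358
pos [ 0.5714 -0.0802  0.1806] yaw -0.182 z [ 0.002 -0.    -1.   ] rows [ 0.18 -0.01  0.01] az -0.0 F [-0.6  0.3 -0.4]
```

View pics/w3.png

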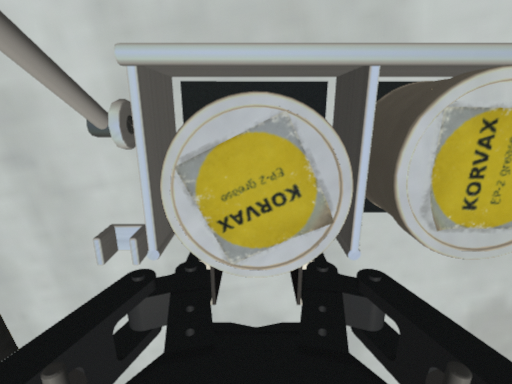

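Tin_a is well inside the bay, but its rear rim (row about 92) has not reached the wall (row about 65). I'll keep pushing gently.

```bash
python3 -m jog '[0.1,0,0,0,0,0, 0.06,0,0,0,0,0, 0.04,0,0,0,0,0, 0,0,0,0,0,0]'
python3 -m jog '[0.03,0,0,0,0,0, 0.03,0,0,0,0,0, 0,0,0,0,0,0]'
```

```text
time_s: 7.68
tool_pos: [0.5816, -0.0822, 0.1804]
eef_rot: [[0.984, -0.181, -0.001], [-0.181, -0.984, 0.0], [-0.001, 0.0, -1.0]]
force: [-5.0, 1.4, 4.1]
width: 0.0357
grip_force: 2.6
time_s: 8.05
tool_pos: [0.5828, -0.0825, 0.1801]
eef_rot: [[0.983, -0.181, -0.008], [-0.181, -0.983, 0.001], [-0.008, 0.0, -1.0]]
force: [-13.8, 4.4, 10.2]
width: 0.036
grip_force: 7.2
```

Force rises to 14 N at the predicted home position, so tin_a is against the back. I'll retreat and move over tin_b.

```bash
python3 -m jog '[-0.4,0,0,0,0,0, -0.7,0,0,0,0,0, 0,0,-0.7,0,0,0, 0,0.2,-0.7,0,0,0, -0.2,0.8,0,0,0,0, -0.3,0.8,0,0,0,0, -0.3,0.8,0,0,0,0, 0,0.8,0,0,0,0]' 85
python3 -m jog '[0,0.1,0,0,0,0, 0,0,0,0,0,0]'
python3 - <<'E'
from h import *
togo(.434,-.2725,.18)
im=imaging.read_camera('wrist'); t=imaging.read_camera('top'); cv2.imwrite('pics/t4.png',t)
for c,im in(('wrist',im),('top',t)):
    m=cv2.inRange(cv2.cvtColor(im,cv2.COLOR_BGR2HSV),(20,110,100),(35,255,255)); n,l,s,ce=cv2.connectedComponentsWithStats(m)
    print(c,[(s[i][4],ce[i].round(1).tolist(),at_z(c,ce[i][::-1],.059).round(4)) for i in range(1,n) if s[i][4]>60])
for d in spot_in('wrist','tin_b')[:2]: print(d['p'],d['location'],at_z('wrist',d['location'],.059))
print(B0,(B0+B2)/2)
E
```

```text
time_s: 9.05
tool_pos: [0.4357, -0.2642, 0.2651]
eef_rot: [[0.984, -0.18, 0.002], [-0.18, -0.984, -0.001], [0.003, 0.0, -1.0]]
force: [1.3, -0.1, -0.2]
width: 0.085
grip_force: 0.0
time_s: 9.3
tool_pos: [0.4357, -0.2691, 0.2645]
eef_rot: [[0.983, -0.182, 0.001], [-0.182, -0.983, -0.0], [0.001, 0.0, -1.0]]
force: [-0.8, -0.3, -0.1]
width: 0.0851
grip_force: 0.0
pos [ 0.4357 -0.2691  0.2645] yaw -0.183 z [ 0.001 -0.    -1.   ] rows [-0.02  0.06  1.41] az -0.01 F [-0.8 -0.3 -0.1]
wrist [(np.int32(172), [33.9, 1.9], array([ 0.5839, -0.1724,  0.059 ])), (np.int32(2647), [257.9, 218.4], array([ 0.4371, -0.2703,  0.059 ]))]
top []
0.78 [210.0, 260.7] [ 0.44276621 -0.27301388  0.059     ]
[ 0.623 -0.089] [ 0.6075 -0.1735]
```

```bash
python3 -m jog '[0.04,0.03,0.4,0,0,0, 0,0,0.5,0,0,0, 0,0,0.5,0,0,0, 0,0,0,0,0,0]'
python3 -m jog '[0,0,0,0,0,0, 0,0,0,0,0,0, 0,0,0,0,0,0, 0,0,0,0,0,0]' 66 22
python3 - <<'E'
from h import *
togo(*(B2-.074*X),.18)
E
```

```text
time_s: 9.95
tool_pos: [0.4369, -0.2699, 0.1787]
eef_rot: [[0.984, -0.18, -0.004], [-0.18, -0.984, 0.001], [-0.005, -0.001, -1.0]]
force: [-0.8, 0.6, 0.3]
width: 0.085
grip_force: 0.0
time_s: 10.45
tool_pos: [0.4381, -0.271, 0.1817]
eef_rot: [[0.984, -0.18, 0.003], [-0.18, -0.984, -0.001], [0.003, 0.0, -1.0]]
force: [-0.3, 3.3, 6.7]
width: 0.0706
grip_force: 27.8
pos [ 0.4381 -0.271   0.1817] yaw -0.181 z [ 0.003 -0.001 -1.   ] rows [ 1.25 -0.68  0.03] az 0.0 F [-0.3  3.3  6.7]
```

```bash
python3 -m jog '[0.1,-0.15,0,0,0,0, 0.2,-0.27,0,0,0,0, 0.2,-0.26,0,0,0,0, 0.25,0,0,0,0,0, 0.25,0,0,0,0,0, 0.2,0,0,0,0,0, 0.05,0,0,0,0,0, 0,0,0,0,0,0]'
python3 - <<'E'
from h import *
togo(*(B2-.074*X),.18)
im=imaging.read_camera('wrist'); cv2.imwrite('pics/w5.png',im)
E
```

```text
time_s: 11.45
tool_pos: [0.5173, -0.2448, 0.1817]
eef_rot: [[0.984, -0.181, -0.003], [-0.181, -0.984, -0.0], [-0.003, 0.001, -1.0]]
force: [-8.3, 1.0, 11.9]
width: 0.07
grip_force: 28.5
pos [ 0.5173 -0.2448  0.1817] yaw -0.182 z [-0.003 -0.    -1.   ] rows [ 0.03 -0.01  0.03] az -0.0 F [-8.3  1.  11.9]
```

View pics/w5.png

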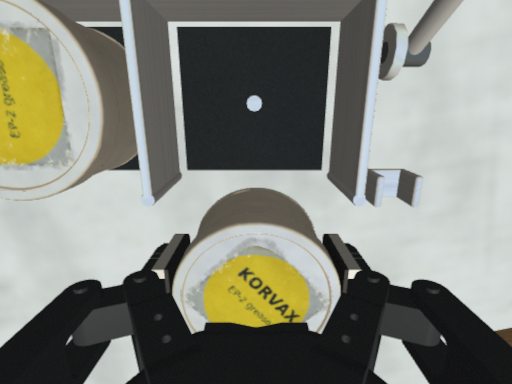

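Tin_b (column about 257) is lined up with the right bay: dot at (254,103), divider fronts at columns 149 and 360. I'll use the same release, back-off and push.

```bash
python3 -m jog '[0,0,0,0,0,0, 0,0,0,0,0,0, -0.5,0,0,0,0,0, -0.55,0,0,0,0,0, 0,0,0,0,0,0]' 85
python3 -m jog '[0,0,0,0,0,0, 0,0,0,0,0,0, 0,0,0,0,0,0, 0,0,0,0,0,0]' 36
python3 - <<'E'
from h import *
togo(*(B2-.0415*X),.18)
E
```

```text
time_s: 12.12
tool_pos: [0.4548, -0.2327, 0.1803]
eef_rot: [[0.983, -0.181, -0.001], [-0.181, -0.983, 0.001], [-0.002, -0.0, -1.0]]
force: [0.4, -0.9, 0.5]
width: 0.085
grip_force: 0.0
time_s: 12.62
tool_pos: [0.4569, -0.233, 0.1803]
eef_rot: [[0.984, -0.181, -0.0], [-0.181, -0.984, 0.0], [-0.0, 0.0, -1.0]]
force: [0.3, -0.3, -0.1]
width: 0.0359
grip_force: 0.0
pos [ 0.4569 -0.233   0.1803] yaw -0.182 z [-0.  0. -1.] rows [1.6 0.  0. ] az -0.0 F [ 0.3 -0.3 -0.1]
```

```bash
python3 -m jog '[0.2,0,0,0,0,0, 0.2,0,0,0,0,0, 0.2,0,0,0,0,0, 0.2,0,0,0,0,0, 0.2,0,0,0,0,0, 0.2,0,0,0,0,0, 0.2,0,0,0,0,0, 0,0,0,0,0,0]'
python3 -m jog '[0.1,0,0,0,0,0, 0.06,0,0,0,0,0, 0.04,0,0,0,0,0, 0,0,0,0,0,0]'
python3 -m jog '[0.03,0,0,0,0,0, 0.03,0,0,0,0,0, 0,0,0,0,0,0]'
```

```text
time_s: 13.62
tool_pos: [0.5408, -0.2484, 0.1804]
eef_rot: [[0.984, -0.18, 0.003], [-0.18, -0.984, -0.001], [0.003, 0.0, -1.0]]
force: [-0.4, -0.4, 1.1]
width: 0.0361
grip_force: 0.0
time_s: 14.12
tool_pos: [0.5506, -0.2503, 0.1804]
eef_rot: [[0.983, -0.181, -0.002], [-0.181, -0.983, 0.0], [-0.002, -0.0, -1.0]]
force: [-6.3, 1.8, 3.5]
width: 0.0361
grip_force: 2.8
time_s: 14.5
tool_pos: [0.5519, -0.2506, 0.1803]
eef_rot: [[0.983, -0.181, -0.008], [-0.181, -0.983, 0.002], [-0.008, -0.0, -1.0]]
force: [-15.5, 5.9, 11.0]
width: 0.036
grip_force: 7.3
```

Both tins are home, with force rising at the back wall in each case. I'll retreat, rise to the middle and measure the bail bar from two wrist positions.

```bash
python3 -m jog '[-0.4,0,0,0,0,0, -0.7,0,0,0,0,0, 0,0,-0.8,0,0,0, 0,0,-0.9,0,0,0, 0,-0.7,-0.9,0,0,0, 0,-0.7,-0.6,0,0,0, 0,0,0,0,0,0]' 0
cat > m.py <<'E'
from h import *
import json
togo(*(((B0+B2)/2)-.0*X),.38)
imaging.read_camera('wrist'); K,R,t=P('wrist')
for n in('bail_bar','bail_hinge'):
    for d in tip_of('wrist',n)[:2]:
        print(n,d['p'],d['location'])
        if n=='bail_bar': 
            v=R.T@np.linalg.inv(K)@np.array([d['location'][1],d['location'][0],1.]); open('rays.txt','a').write(json.dumps([(-R.T@t).tolist(),v.tolist(),d['p']])+'\n')
E
python3 m.py; python3 -m jog '[0.8,0,0,0,0,0, 0.5,0,0,0,0,0, 0,0,0,0,0,0]'
python3 m.py; python3 - <<'E'
from h import *
im=imaging.read_camera('wrist'); cv2.imwrite('pics/w6.png',im); t=imaging.read_camera('top'); cv2.imwrite('pics/t6.png',t)
print([ (d['p'],d['location']) for d in tip_of('top','bail_bar')])
E
```

```text
time_s: 15.38
tool_pos: [0.5058, -0.1582, 0.372]
eef_rot: [[0.984, -0.177, 0.01], [-0.177, -0.984, -0.001], [0.01, -0.001, -1.0]]
force: [0.2, -0.6, -0.2]
width: 0.0001
grip_force: 0.0
pos [ 0.5058 -0.1582  0.372 ] yaw -0.178 z [ 0.01  -0.001 -1.   ] rows [ 1.71 -0.05 -0.12] az 0.02 F [ 0.2 -0.6 -0.2]
time_s: 15.9
tool_pos: [0.5822, -0.1753, 0.3649]
eef_rot: [[0.983, -0.182, -0.004], [-0.182, -0.983, 0.0], [-0.004, 0.0, -1.0]]
force: [-1.0, 0.4, -0.6]
width: 0.0003
grip_force: 0.0
pos [ 0.5822 -0.1753  0.3649] yaw -0.183 z [-0.004  0.    -1.   ] rows [ 0.41 -0.11 -0.25] az -0.01 F [-1.   0.4 -0.6]
bail_bar 0.71 [104.9, 246.5]
bail_bar 0.41 [329.7, 39.6]
[]
```

View pics/w6.png

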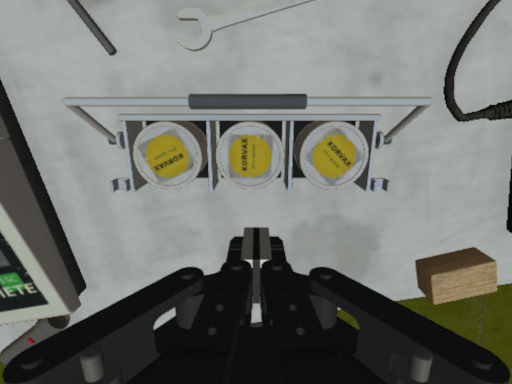

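All three tins are home in their bays. The bar runs along row 101 from column 66 to 430, with the tube centre at (248,101). I'll combine this view's ray with the first images and with the bar's circle about its hinge.

```bash
python3 - <<'E'
from h import *
from scipy.optimize import brentq
K,R,t=P('wrist'); mid=(B0+B2)/2; Z=K[0,0]*.279/364; 
a=R.T@(Z*np.linalg.inv(K)@np.array([248,101,1.])-t)
print('by size',a.round(4),'crate x,y',((a[:2]-mid)@X+.0055).round(4),((a[:2]-mid)@Y).round(4))
print('hinge px at z.045',[at_z('wrist',(140,c),.045).round(4) for c in(119,377)])
for cx in('hinge',): pass
def f(z):
    p=at_z('wrist',(101,248),z); return np.hypot((p[:2]-mid)@X+.0055-.020,z-.045)-.075
for z in np.arange(.08,.125,.005): print(round(z,3),round(f(z),4),((at_z('wrist',(101,248),z)[:2]-mid)@X+.0055).round(4))
print('tri',tri([('wrist',(101,248)),('scene',(189.9,295.))]),tri([('wrist',(101,248)),('top',(157,276))]))
g=cv2.imread('pics/t6.png'); 
E
```

```text
by size [ 0.6583 -0.1829  0.1134] crate x,y 0.0572 -0.0001
hinge px at z.045 [array([ 0.6467, -0.0423,  0.045 ]), array([ 0.5984, -0.3062,  0.045 ])]
0.08 -0.0233 0.0581
0.085 -0.0199 0.0579
0.09 -0.0162 0.0578
0.095 -0.0124 0.0577
0.1 -0.0084 0.0575
0.105 -0.0043 0.0574
0.11 -0.0001 0.0573
0.115 0.0042 0.0571
0.12 0.0086 0.057
tri [ 0.65521468 -0.18085563  0.11720001] [ 0.65811924 -0.18369973  0.1126419 ]
```

```bash
python3 -m jog '[0.6,-0.1,0,0,0,0, 0.6,0,0,0,0,0, 0.4,0,0,0,0,0, 0.2,0,0,0,0,0, 0,0,0,0,0,0]'
python3 - <<'E'
from h import *
m=(B0+B2)/2; togo(*(m+.0835*X),.268); print(r.get_obs()['q'])
E
```

```text
time_s: 16.82
tool_pos: [0.6884, -0.1878, 0.3672]
eef_rot: [[0.984, -0.181, -0.0], [-0.181, -0.984, 0.0], [-0.001, -0.0, -1.0]]
force: [1.1, -0.2, 0.3]
width: -0.0002
grip_force: 0.0
pos [ 0.6884 -0.1878  0.3672] yaw -0.182 z [-0.  0. -1.] rows [0.02 0.01 1.65] az -0.0 F [ 1.1 -0.2  0.3]
[-4.82249676e-02  6.05732697e-01  5.55078985e-01 -1.68030203e-04
 -1.52064188e+00  1.43720017e+00]
```

```bash
python3 -m jog '[0.02,0,0.4,0,0,0, 0,0,0.5,0,0,0, 0,0,0.5,0,0,0, 0,0,0.2,0,0,0, 0,0,0,0,0,0]'
python3 -m jog '[-0.1,0,0,0,0,0, -0.1,0,0,0,0,0, -0.1,0,0,0,0,0, -0.1,0,0,0,0,0, 0,0,0,0,0,0]'
```

```text
time_s: 17.45
tool_pos: [0.689, -0.188, 0.2719]
eef_rot: [[0.984, -0.181, -0.001], [-0.181, -0.984, -0.0], [-0.001, 0.0, -1.0]]
force: [1.0, -0.5, -0.3]
width: 0.0001
grip_force: 0.0
time_s: 18.08
tool_pos: [0.6659, -0.1837, 0.273]
eef_rot: [[0.984, -0.181, 0.003], [-0.181, -0.984, -0.001], [0.003, 0.0, -1.0]]
force: [3.2, -0.9, 2.9]
width: 0.0003
grip_force: 1.8
```

The bar is in contact at about 3 N. I'll swing it forward over the top.

```bash
python3 -m jog '[-0.2,0,0,0,0,0, -0.2,0,0,0,0,0, -0.2,0,0,0,0,0, -0.2,0,0.05,0,0,0, -0.2,0,0.1,0,0,0, -0.2,0,0.1,0,0,0, -0.2,0,0.1,0,0,0, 0,0,0,0,0,0]'
python3 - <<'E'
from h import *
m=(B0+B2)/2; togo(*(m-.0605*X),.29); o=r.get_obs(); print(((np.array(o['tool_pos'])[:2]-m)@X+.0055))
im=imaging.read_camera('scene'); cv2.imwrite('pics/s7.png',cv2.resize(im[150:300,200:400],(800,600)))
E
```

```text
time_s: 19.08
tool_pos: [0.5821, -0.1683, 0.2494]
eef_rot: [[0.983, -0.181, -0.004], [-0.181, -0.983, 0.001], [-0.004, -0.0, -1.0]]
force: [0.6, -0.6, -0.1]
width: -0.0001
grip_force: 0.0
pos [ 0.5821 -0.1683  0.2494] yaw -0.182 z [-0.004  0.001 -1.   ] rows [-0.58  0.01 -0.67] az -0.0 F [ 0.6 -0.6 -0.1]
-0.020399679861654772
```

View pics/s7.png

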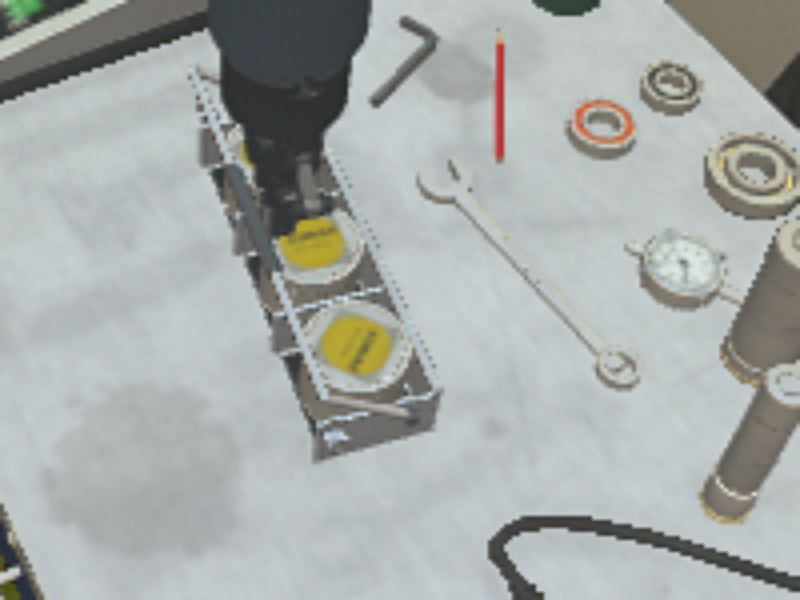

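The bar is now forward of upright (tube at about (250,215) in the crop) and ahead of the fingers. I'll go above it and press down.

```bash
python3 -m jog '[0.1,0,0,0,0,0, 0,0,-0.5,0,0,0, 0,0,-0.4,0,0,0, -0.3,0,0,0,0,0, -0.25,0,0,0,0,0, 0,0,0,0,0,0]'
python3 -m jog '[0,0,0.3,0,0,0, -0.03,0,0.2,0,0,0, -0.04,0,0.2,0,0,0, -0.04,0,0.2,0,0,0, -0.04,0,0.2,0,0,0, 0,0,0,0,0,0]'
python3 - <<'E'
from h import *
m=(B0+B2)/2; togo(*(m-.0625*X),.2235)
E
```

```text
time_s: 19.88
tool_pos: [0.5564, -0.1636, 0.3052]
eef_rot: [[0.984, -0.181, -0.0], [-0.181, -0.984, 0.0], [-0.0, 0.0, -1.0]]
force: [0.3, 0.0, -0.1]
width: 0.0001
grip_force: 0.0
time_s: 20.62
tool_pos: [0.5435, -0.1615, 0.235]
eef_rot: [[0.983, -0.182, -0.015], [-0.182, -0.983, 0.003], [-0.015, 0.0, -1.0]]
force: [-0.2, -0.0, 0.2]
width: 0.0001
grip_force: 0.0
pos [ 0.5435 -0.1615  0.235 ] yaw -0.183 z [-0.015  0.003 -1.   ] rows [0.05 0.   0.19] az -0.01 F [-0.2 -0.   0.2]
```

```bash
python3 - <<'E'
from h import *
im=imaging.read_camera('scene'); cv2.imwrite('pics/s8.png',cv2.resize(im[170:270,220:353],(798,600),interpolation=cv2.INTER_CUBIC))
E
```

```text
(no output)
```

View pics/s8.png

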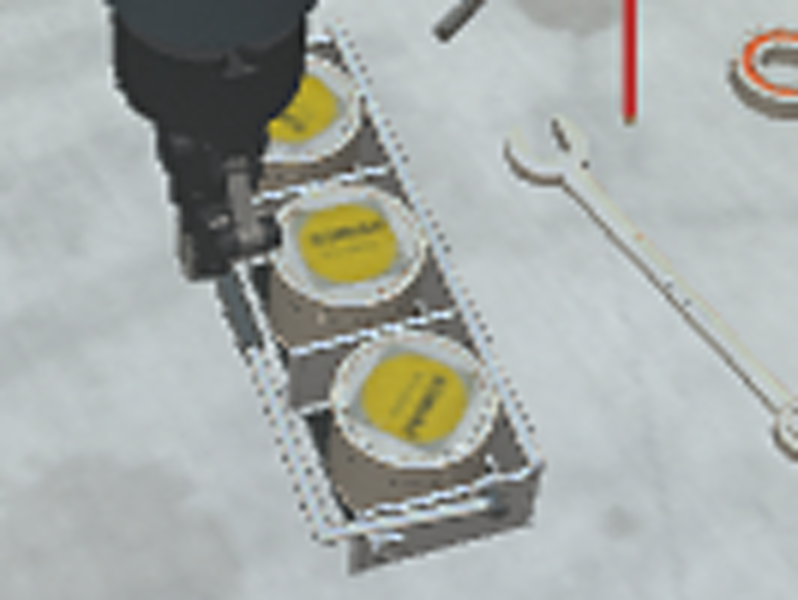

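The bar (tube at about (235,310)) lies just below the fingertips and is nearly down. I'll keep pressing until it stops.

```bash
python3 -m jog '[0.05,0,0.1,0,0,0, 0,0,0.08,0,0,0, 0,0,0.04,0,0,0, 0,0,0,0,0,0]'
python3 -m jog '[0,0,0.05,0,0,0, 0,0,0.04,0,0,0, 0,0,0,0,0,0]'
```

```text
time_s: 21.18
tool_pos: [0.5508, -0.1625, 0.2253]
eef_rot: [[0.984, -0.181, -0.0], [-0.181, -0.984, 0.0], [-0.0, -0.0, -1.0]]
force: [0.1, -0.4, 0.4]
width: -0.0003
grip_force: 0.0
time_s: 21.55
tool_pos: [0.5508, -0.1625, 0.2234]
eef_rot: [[0.984, -0.18, 0.002], [-0.18, -0.984, -0.001], [0.002, 0.001, -1.0]]
force: [-6.4, 4.5, 18.3]
width: -0.0001
grip_force: 10.0
```

It stopped firmly with the tips at 50 mm, which is the closed tube's top. I'll rise clear and check.

```bash
python3 -m jog '[0,0,-0.3,0,0,0, 0,0,-0.8,0,0,0, -0.3,0,-1,0,0,0, -0.5,0,-0.6,0,0,0, 0,0,0,0,0,0]'
python3 - <<'E'
from h import *
im=imaging.read_camera('wrist'); cv2.imwrite('pics/w9.png',im)
b=tip_of('wrist','bail_bar'); m=(B0+B2)/2
for d in b[:1]: p=at_z('wrist',d['location'],.045); print(d['p'],d['location'],p,(p[:2]-m)@X+.0055)
E
```

```text
time_s: 22.18
tool_pos: [0.5027, -0.1539, 0.3863]
eef_rot: [[0.984, -0.181, 0.008], [-0.181, -0.984, -0.001], [0.008, -0.001, -1.0]]
force: [1.1, -0.1, -1.0]
width: 0.0001
grip_force: 0.0
0.79 [138.5, 258.0] [ 0.54395106 -0.16375091  0.045     ] -0.058766452327961245
```

View pics/w9.png

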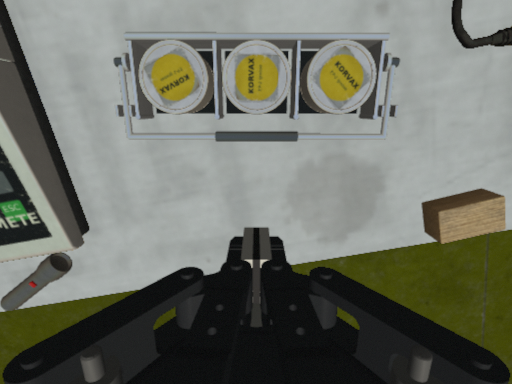

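All three tins are in line at the back (row about 77), and the bail lies in its catches at row 136. The torch and block are untouched, so I'll hand in.

```bash
python3 -c "
from rig import r
print(r.sign_off())"
```

```text
the job is handed in; nothing more can be done
None
```

The job is handed in: both loose tins are home in the left and right bays, the stored tin is still in the middle bay, the bail is closed in its catches, and the torch, spanner and block were left untouched, at about 22 s on the robot's clock.

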